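# Tilt a rolling pin out of a half-closed carton

### The arm

A 6-joint arm with a two-finger parallel gripper is mounted at the origin on the work surface. World frame = base frame: x ahead of the robot, y to its left, z up, the work surface at z = 0. Lengths are in m, angles in rad, forces in N, time in s.
With the tool pointing down it reaches from about 0.25 to 0.725 m from the base axis. Payload 4 kg.
Tool frame: the origin (TCP) lies where the fingers leave the gripper's body, on its centre line; the fingertips stand 73 mm ahead of it and the grasp point (between the pads) lies 54 mm ahead of it (bot.tip_reach is the z of the fingertips in the tool frame, in m); z points along the fingers, x is the direction in which the jaws open and shut, and the axes are right-handed (so a half turn about z gives the same grasp; the last joint's range is limited). The gripper opens to 85 mm and grips with 20 to 120 N. Pads are 22 mm wide; open, the fingers measure 114 mm over their backs; the gripper's body (76 mm by 85 mm) begins 54 mm behind the grasp point. The pads swing forward as they close: fully open they stand 13 mm farther back than shut.
Start: joints at [1.114, 0.241, 0.005, 1.335, 0, 1.571], TCP at [0.221, 0.449, 0.304] pointing down, gripper open.
Joint ranges: [-2.72, 2.72], [-1.05, 1.87], [-1.09, 1.28], [-1.99, 2.15], [-1.42, 1.44], [-3.14, 3.14]. Speed limits (rad/s): [2.79, 2.79, 3.14, 3.14, 3.14, 3.14].

### API

Orientations are given as a unit quaternion [x, y, z, w].
In Python, from workcell import bot, vision, job_done gives the robot as it stands.
- The arm moves only by the tool drive_tool, never from a script. Its argument "steps" is one flat list of numbers, 7 for each row, row after row: the shift along the tool's x, y, z in m, then the turn, a rotation vector about the tool's x, y, z in degrees, then the closure, from -1 (fully open) to 1 (shut). A call has 1 to 8 rows; each row shifts and turns the commanded pose from where the row before left it, along the tool's axes as they then stand; what a row does not reach is not made up. A row lasts 1/12 s, in which the tool goes at most 41.7 mm and 7.16 degrees, less where a joint would pass 70% of its speed; a pose out of reach is approached as far as the arm can. A call is refused whole if a number of a shift passes 0.0417 or a number of a turn 7.16, either way. A call with a gripper value outside its range is refused whole. The fingers move at their own pace and stop on an object; the grip force is fixed at half the most. Time passes only in rows, so rows that do not move let the fingers close. It gives the time, the measured TCP pose, the force and the opening at its end, in the units of the state.
- bot.get_obs(): the state, without advancing time (a new reading comes with each control period).
- vision.camera(name): name is "scene" or "side" or "wrist"; returns (picture, depth): 420x560x3 uint8, red, green, blue; 420x560 float32, m along the optical axis (not along the pixel's ray), 0 where there is no reading.
- vision.camera_model(name): a dict with "mtx" (3x3 intrinsics, pixels), "D" ([k1, k2, p1, p2, k3] as OpenCV has them; the pictures are not rectified), "rvec" (rotation vector, rad) and "tvec" (3), from world to camera coordinates, as OpenCV has them. Camera axes: x right, y down, z forward; pixel columns grow to the right and rows downward; lengths in m; the calibration is good to about 2 mm. A picture is of the moment at which its call begins: read the wrist's pose just before it. camera_model takes no time and is no camera call; for the wrist camera it gives the pose at the moment of the call.
- job_done(): hands the job in, once; it reports no verdict.
The state is a dict: "clock": time; "joint_pos": joint angles; "joint_vel": joint speeds; "tau": joint torques, N m; "eef_pos": TCP position; "tool_rot": TCP orientation; "ft_force": force on the tool from outside, world axes, zero at the start; "ft_torque": the same for the moment, N m; "grip_width": finger opening in m.
Only numpy, scipy, OpenCV 4.12 (cv2) and the standard library are available. Lean on these libraries where they do the work, as an engineer would, in place of code of your own. Each camera call takes 0.05 s, during which the arm holds its last target.

### The job

Take the slim red box off the opening of the white-and-green carton and lay it gently, flat, on the black counter mat. Then take hold of the rolling pin in the carton, tilt it and bring it out end first through the opening, which is shorter than the pin, without straining the carton. Finish while holding the pin still in the gripper, the whole of it above the carton's top and at least 10 cm above the counter, touching nothing else, and leave the other goods where they stand.

Things in the scene. Friction and masses are not known exactly. Their poses are not given: they have to be found in the camera images.
- carton: shallow white carton with a green band, fixed to the counter. Origin under its centre on the counter, x along its 408 mm length, y along its 208 mm width, z up; 64 mm high. Inside it is 400 x 200 mm; walls 4 mm, floor top 5 mm above the counter. Rigid white flaps 4 mm thick (undersides 60 mm, tops 64 mm above the counter) close its top except for a 190 mm (along x) by 150 mm (along y) opening in the centre, so each end flap covers 105 mm of the inside and each side flap 25 mm
- opening (a point): centre of the carton's opening, level with the tops of the flaps (64 mm above the counter); axes as the carton's
- pin: plain straight wooden rolling pin, 270 mm long, 28 mm thick all along, about 130 g (varies), loose on the carton floor, roughly along the carton's length, its ends hidden under the end flaps. Origin at its very middle on its axis (19 mm above the counter at the start), where a painted red band 20 mm wide goes round it; x along the pin. It can roll about its axis
- pin_end_a (a point): centre of the pin's end face at its +x end, 135 mm from its middle
- pin_end_b (a point): centre of the pin's end face at its -x end, 135 mm from its middle
- slimbox: slim closed red box with two gold bands, 50 mm wide (its x), 200 mm long (its y), 30 mm high, 160 g, lying loose across the carton's opening on the two side flaps. Origin at the centre of its underside, z up
- mat: black rubber counter mat, 240 mm (x) by 220 mm (y), 5 mm thick, fixed. Origin at the centre of its underside on the counter; on the left or the right of the carton
- basket: blue open basket filled with packets, fixed, 240 mm (x) by 200 mm (y), 75 mm high; on the other side of the carton from the mat. Origin under its centre
- green_bottle: green glass bottle standing beyond the mat or the basket, 64 mm thick, 200 mm high, origin under its centre; leave it alone
- can: yellow-labelled drink can standing beyond the mat or the basket, 66 mm thick, 115 mm high, origin under its centre; leave it alone
- jar: amber jar with a red lid standing beyond the mat or the basket, 80 mm thick, 110 mm high, origin under its centre; leave it alone
- water_bottle: clear water bottle with red cap standing beyond the mat or the basket, 64 mm thick, 200 mm high, origin under its centre; leave it alone
There are look-alikes about, which are no part of the job. There is more than one size of the slimbox; the job needs the largest.

How it is judged:
By the outcome, as a careful person would: the job done as asked, in the order asked, and still so for the second after the job is handed in, while the arm keeps its last pose, push and grip.
It also fails if it takes over 72 s, if anything falls off the work surface, if the arm or the gripper's body presses on something with over 40 N, if the wrist force passes 120 N, or if a joint passes its speed limit or range.

## Working session

There is one attempt and no reset: what is moved stays moved. The work goes in short steps, Python scripts to look and compute and a tool call to move; the robot and the scene stay as the last step left them, time stands still between calls to the robot, and variables do not carry over. Pictures are saved under pics/ and viewed, and the job is handed in when it is done.

Besides the shell and the picture viewer there is one more tool, called after ">>>" as name(argument=value, ...), one argument or row to a line, values as JSON. drive_tool: Moves the arm, as the interface text tells. Its arguments: {"type":"object","properties":{"steps":{"type":"array"}},"required":["steps"]}

```bash
ls; mkdir -p pics
cat > h.py <<'E'
import numpy as np, cv2
from workcell import bot, vision, job_done
def snap(n,tag):
    m=vision.camera_model(n); p,d=vision.camera(n)
    cv2.imwrite(f'pics/{tag}.png',p[:,:,::-1]); np.savez(f'pics/{tag}.npz',p=p,d=d,**{k:np.array(m[k],float) for k in('mtx','D','rvec','tvec')})
def load(tag): return dict(np.load(f'pics/{tag}.npz'))
def ray(s,uv):
    uv=np.array(uv,float).reshape(-1,1,2); q=cv2.undistortPoints(uv,s['mtx'],s['D']).reshape(-1,2)
    R,_=cv2.Rodrigues(s['rvec']); dirs=np.c_[q,np.ones(len(q))]@R; c=-R.T@s['tvec'].ravel(); return c,dirs
def plane(s,uv,z):
    c,d=ray(s,uv); return c+d*((z-c[2])/d[:,2])[:,None]
def dep(s,uv):
    c,d=ray(s,uv); return np.array([c+dd*s['d'][int(round(v)),int(round(u))] for dd,(u,v) in zip(d,np.array(uv).reshape(-1,2))])
E
python3 - <<'E'
from h import *
print(bot.get_obs())
snap('scene','s0'); snap('side','d0'); snap('wrist','w0')
E
```

```text
pics
{'clock': 0.0, 'joint_pos': array([ 1.11401324e+00,  2.41427595e-01,  3.70864550e-03,  1.33517069e+00,
       -3.11992005e-05,  1.57082155e+00]), 'joint_vel': array([ 1.13331864e-03,  7.22799235e-05, -3.59170163e-04,  9.92823093e-05,
        4.83521353e-05,  1.49865108e-03]), 'tau': array([-4.99056878e-04, -3.72318721e+01,  2.52406937e+01,  1.68929558e-02,
        8.48265995e-05,  1.74762067e-05]), 'eef_pos': array([0.220328  , 0.44830729, 0.30299953]), 'tool_rot': array([ 8.48847547e-01,  5.28636686e-01, -8.80192065e-04,  5.66565553e-04]), 'ft_force': array([-0.27714157,  0.91670028,  0.28206719]), 'ft_torque': array([ 0.0208288 , -0.03381531, -0.01653965]), 'grip_width': 0.08552888011935515}
```

View pics/s0.png

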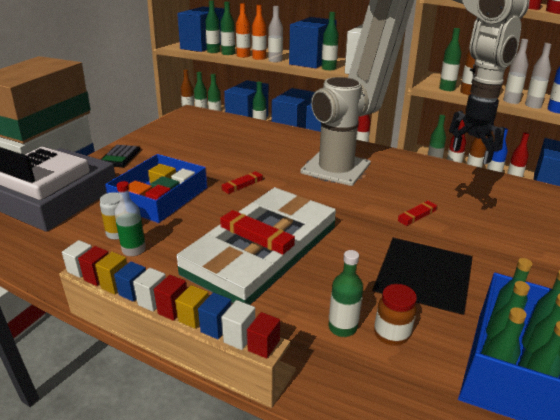

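View pics/d0.png

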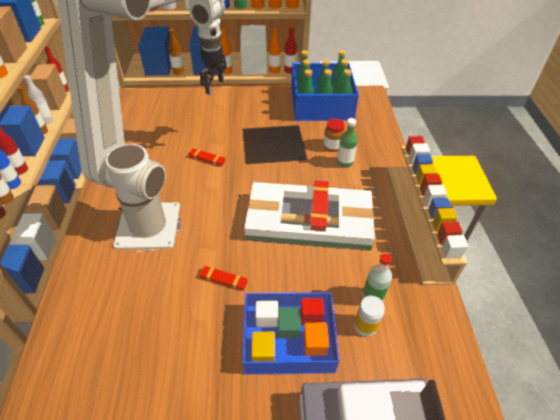

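View pics/w0.png

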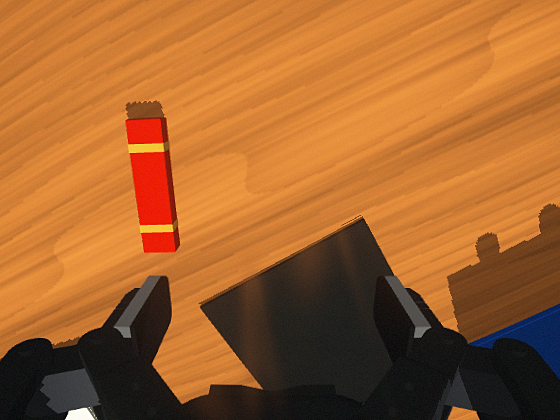

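The scene view shows the carton near (258,240) with the big red box across its opening at (257,231). The mat is at (425,272), and two small red look-alikes are at (243,182) and (418,212). The side view shows the same layout. Next I'll measure using colour masks and depth.

```bash
cat > m1.py <<'E'
from h import *
def cloud(s):
    H,W=s['d'].shape; vv,uu=np.mgrid[0:H,0:W]; uv=np.c_[uu.ravel(),vv.ravel()]
    c,d=ray(s,uv); P=c+d*s['d'].ravel()[:,None]; P[s['d'].ravel()==0]=np.nan
    return P.reshape(H,W,3)
def rect(P):
    r=cv2.minAreaRect((P[:,:2]*1000).astype(np.float32)); return np.round(r[0],1),np.round(r[1],1),round(r[2],1)
if __name__=='__main__':
  for t in('s0','d0'):
    s=load(t);P=cloud(s);hsv=cv2.cvtColor(s['p'],cv2.COLOR_RGB2HSV)
    h,S,V=cv2.split(hsv)
    z=P[...,2]
    m=(((h<6)|(h>174))&(S>150)&(V>80)).astype(np.uint8)
    n,l,st,ce=cv2.connectedComponentsWithStats(m)
    for i in range(1,n):
        if st[i,4]>150:
            k=l==i; Q=P[k]; zz=np.nanmedian(Q[:,2]); print(t,'red',ce[i].round(),st[i,4],np.nanpercentile(Q,[2,50,98],axis=0).round(3).tolist())
    reg=(P[...,0]>.3)&(P[...,0]<.75)&(abs(P[...,1])<.45)
    # red box top: all pts at z 0.085..0.1
    k=reg&(z>.085)&(z<.102)&(P[...,1]<.3)&(S>120)&(h<35)
    Q=P[k]; print(t,'top of box',len(Q)); 
    n,l,st,ce=cv2.connectedComponentsWithStats(k.astype(np.uint8))
    for i in range(1,n):
        if st[i,4]>100: Q=P[l==i]; print('  ',ce[i],rect(Q),np.median(Q[:,2]))
    k=reg&(z>.055)&(z<.073)&(S<60)&(V>100)
    n,l,st,ce=cv2.connectedComponentsWithStats(k.astype(np.uint8))
    for i in range(1,n):
        if st[i,4]>100: Q=P[l==i]; print('  white',ce[i],rect(Q),np.median(Q[:,2]),st[i,4])
    k=(z<.015)&(V<45)&(P[...,0]>.1)&(P[...,0]<.8)&(abs(P[...,1])<.6)
    n,l,st,ce=cv2.connectedComponentsWithStats(k.astype(np.uint8))
    for i in range(1,n):
        if st[i,4]>800: Q=P[l==i]; print('  black',ce[i],rect(Q),np.median(Q[:,2]),st[i,4])
E
python3 m1.py
```

```text
s0 red [363. 123.] 164 [[-0.765, -0.167, -0.16], [-0.743, -0.14, -0.119], [-0.728, -0.118, -0.08]]
s0 red [521. 153.] 335 [[-0.771, 0.579, -0.156], [-0.747, 0.606, -0.104], [-0.727, 0.635, -0.016]]
s0 red [244. 181.] 199 [[0.229, -0.251, -0.002], [0.265, -0.212, 0.02], [0.301, -0.193, 0.026]]
s0 red [156. 191.] 202 [[0.491, -0.398, 0.054], [0.523, -0.354, 0.069], [0.549, -0.331, 0.073]]
s0 red [419. 211.] 211 [[0.14, 0.31, 0.003], [0.177, 0.338, 0.022], [0.212, 0.361, 0.026]]
s0 red [228. 219.] 196 [[0.54, -0.092, 0.068], [0.579, -0.075, 0.094], [0.589, -0.06, 0.098]]
s0 red [254. 230.] 767 [[0.544, -0.046, 0.024], [0.589, 0.007, 0.094], [0.605, 0.056, 0.098]]
s0 red [281. 242.] 272 [[0.566, 0.072, 0.069], [0.603, 0.09, 0.094], [0.613, 0.107, 0.098]]
s0 red [ 90. 263.] 531 [[0.908, -0.193, 0.118], [0.953, -0.173, 0.173], [0.956, -0.155, 0.177]]
s0 red [166. 295.] 732 [[0.908, 0.007, 0.12], [0.953, 0.026, 0.175], [0.956, 0.045, 0.18]]
s0 red [399. 297.] 728 [[0.642, 0.37, 0.097], [0.682, 0.402, 0.111], [0.708, 0.431, 0.114]]
s0 red [260. 333.] 874 [[0.908, 0.207, 0.123], [0.951, 0.226
[... 1127 characters left out ...]
, -0.095, 0.072], [0.559, -0.085, 0.093], [0.582, -0.06, 0.098]]
d0 red [452. 228.] 186 [[0.905, -0.197, 0.168], [0.928, -0.182, 0.175], [0.952, -0.161, 0.178]]
d0 red [223. 277.] 245 [[0.231, -0.248, 0.009], [0.264, -0.227, 0.021], [0.294, -0.204, 0.025]]
d0 red [312. 310.] 494 [[0.487, -0.384, 0.031], [0.515, -0.37, 0.069], [0.544, -0.337, 0.075]]
d0 top of box 688
   [319.63304094 203.75584795] (array([571.7,   5.7]), array([202.9,  49.9]), 81.5) 0.09389457797413048
  white [310.11584997 212.59921355] (array([544.1,   6.3]), array([218.9, 405. ]), 82.4) 0.06374062948520898 3306
  white [266.7443609  309.70676692] (array([ 393.4, -361. ]), array([52.6, 60.2]), 89.8) 0.06580239857414849 399
```

Run:
```python
import cv2
a=cv2.imread('pics/s0.png')[170:310,160:350];cv2.imwrite('pics/s0c.png',cv2.resize(a,None,fx=4,fy=4))
a=cv2.imread('pics/d0.png')[110:260,230:390];cv2.imwrite('pics/d0c.png',cv2.resize(a,None,fx=4,fy=4))
```

```text
(no output)
```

View pics/s0c.png

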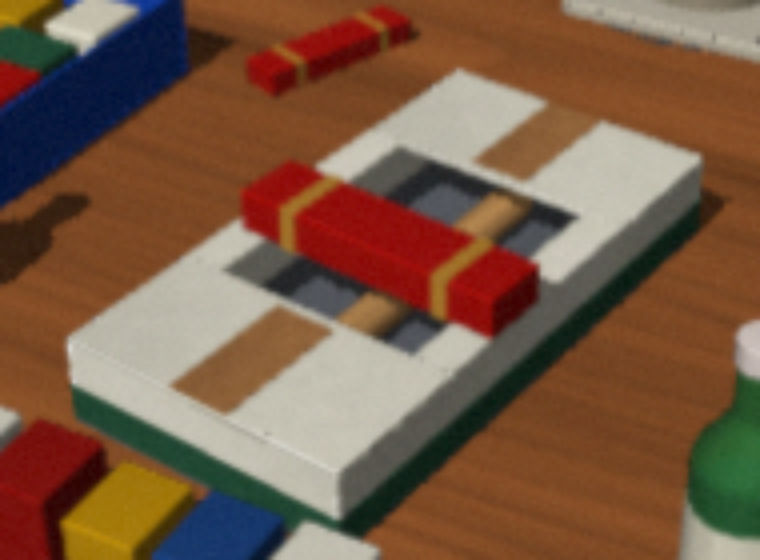

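View pics/d0c.png

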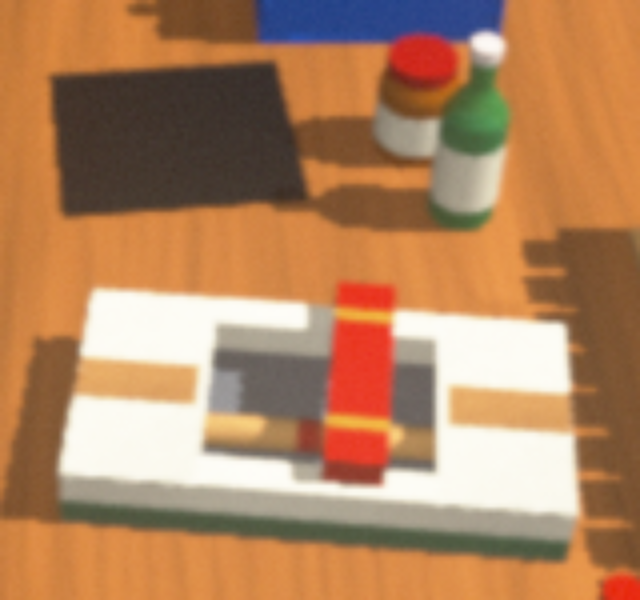

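```bash
cat >> h.py <<'E'
from scipy.spatial.transform import Rotation as Ro, Slerp
def down(yaw_deg,tilt=0,sgn=1):
    # tool x at world yaw, z down
    a=np.radians(yaw_deg); x=np.array([np.cos(a),np.sin(a),0]); z=np.array([0,0,-1.]); return Ro.from_matrix(np.c_[x,np.cross(z,x),z])
def plan(way,g,start=None,vmax=.040,wmax=6.8):
    """way: list of (pos,Rot[,minrows]) ; prints rounded rows"""
    if start is None:
        o=bot.get_obs(); p=np.array(o['eef_pos']);R=Ro.from_quat(o['tool_rot'])
    else: p,R=start
    p=p.copy();rows=[]
    for w in way:
        tp,tR=np.array(w[0]),w[1]; ang=np.degrees((R.inv()*tR).magnitude())
        n=max(int(np.ceil(np.linalg.norm(tp-p)/vmax)),int(np.ceil(ang/wmax)),w[2] if len(w)>2 else 1)
        sl=Slerp([0,1],Ro.concatenate([R,tR])); p0=p.copy()
        for i in range(1,n+1):
            gp=p0+(tp-p0)*i/n; gR=sl(i/n)
            d=np.round(R.inv().apply(gp-p),3); t=np.round(np.degrees((R.inv()*gR).as_rotvec()),1)
            d=np.clip(d,-.0415,.0415);t=np.clip(t,-7.1,7.1)
            rows.append(list(d)+list(t)+[g]); p=p+R.apply(d); R=R*Ro.from_rotvec(np.radians(t))
    for i in range(0,len(rows),8): print(len(rows[i:i+8]),', '.join(f'{x:g}' for r in rows[i:i+8] for x in r))
    print('end',p.round(4),R.as_quat().round(4)); return p,R
E
python3 -c "
from h import *
plan([([.5725,.007,.25],down(-8.2)),([.5725,.007,.16],down(-8.2))],-1)"
```

```text
8 -0.016, 0.034, 0.004, 0, 0, 4.8, -1, -0.013, 0.035, 0.003, 0, 0, 4.8, -1, -0.01, 0.037, 0.004, 0, 0, 4.8, -1, -0.007, 0.037, 0.003, 0, 0, 4.8, -1, -0.004, 0.037, 0.004, 0, 0, 4.8, -1, -0.001, 0.038, 0.003, 0, 0, 4.8, -1, 0.002, 0.037, 0.004, 0, 0, 4.8, -1, 0.006, 0.038, 0.004, 0, 0, 4.8, -1
8 0.008, 0.036, 0.003, 0, 0, 4.8, -1, 0.012, 0.036, 0.004, 0.1, 0, 4.8, -1, 0.014, 0.035, 0.003, -0, 0, 4.8, -1, 0.018, 0.033, 0.004, -0, 0.1, 4.8, -1, 0.02, 0.032, 0.003, -0, -0, 4.8, -1, 0.023, 0.03, 0.004, -0, -0, 4.8, -1, 0.025, 0.028, 0.003, -0, -0, 4.8, -1, -0, 0, 0.03, -0, -0, 0, -1
2 -0, 0, 0.03, -0, -0, 0, -1, -0, 0, 0.03, -0, -0, 0, -1
end [0.5728 0.007  0.1604] [ 9.975e-01 -7.130e-02  2.000e-04 -3.000e-04]
```

>>> drive_tool(
  steps=[-0.016,0.034,0.004,0,0,4.8,-1,-0.013,0.035,0.003,0,0,4.8,-1,-0.01,0.037,0.004,0,0,4.8,-1,-0.007,0.037,0.003,0,0,4.8,-1,-0.004,0.037,0.004,0,0,4.8,-1,-0.001,0.038,0.003,0,0,4.8,-1,0.002,0.037,0.004,0,0,4.8,-1,0.006,0.038,0.004,0,0,4.8,-1],
)

```text
clock: 0.82
eef_pos: [0.4095, 0.2115, 0.2747]
tool_rot: [0.976, 0.218, -0.0, -0.0]
ft_force: [0.4, -0.0, -0.8]
grip_width: 0.0853
```

>>> drive_tool(
  steps=[0.008,0.036,0.003,0,0,4.8,-1,0.012,0.036,0.004,0,0,4.8,-1,0.014,0.035,0.003,0,0,4.8,-1,0.018,0.033,0.004,0,0,4.8,-1,0.02,0.032,0.003,0,0,4.8,-1,0.023,0.03,0.004,0,0,4.8,-1,0.025,0.028,0.003,0,0,4.8,-1,0,0,0,0,0,0,-1],
)

```text
clock: 1.48
eef_pos: [0.5759, 0.0021, 0.2491]
tool_rot: [0.997, -0.076, 0.0, 0.001]
ft_force: [0.8, 1.1, 0.4]
grip_width: 0.0856
```

```bash
python3 -c "
from h import *
o=bot.get_obs();print(o['clock'],o['eef_pos'],o['tool_rot'],o['joint_pos'],o['ft_force']);snap('wrist','w1')"
```

```text
1.4833 [0.57588724 0.00211795 0.24906907] [ 9.97125941e-01 -7.57519789e-02  3.23374489e-04  1.17965270e-03] [ 0.00464144  0.41766546  0.11180626  1.26448211 -0.00240366  1.72708656] [0.80774243 1.0812889  0.43425868]
```

View pics/w1.png

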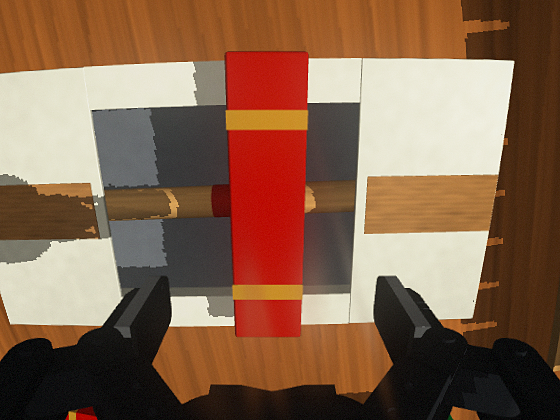

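The wrist view shows the box at columns 225–308 and rows 52–336, with the opening inside roughly (92,108), (360,103), (350,293) and (118,295). The pin runs along row 200, and its red band at (220,200) is partly under the box.

```bash
cat > m2.py <<'E'
from h import *
from m1 import cloud,rect
s=load('w1');P=cloud(s);hsv=cv2.cvtColor(s['p'],cv2.COLOR_RGB2HSV);h,S,V=cv2.split(hsv);z=P[...,2]
def comps(k,nm,mn=400):
    n,l,st,ce=cv2.connectedComponentsWithStats(k.astype(np.uint8))
    for i in range(1,n):
        if st[i,4]>mn: Q=P[l==i];print(nm,ce[i].round(),st[i,4],rect(Q),'z',np.nanpercentile(Q[:,2],[5,50,95]).round(4))
comps((z>.085)&(z<.105),'boxtop')
# rays on plane for the box top corners
for pl in (.094,): print('box corners on z=.094',plane(s,[(225,52),(307,52),(301,336),(236,336)],pl).round(4).tolist())
comps((z>.057)&(z<.072),'flap')
print('opening corners',plane(s,[(92,109.5),(360.5,102.5),(350,293.5),(117.5,295)],.064).round(4).tolist())
tan=(h>5)&(h<25)&(S>60)
comps((z>.02)&(z<.038),'pin',150)
E
python3 m2.py
```

```text
boxtop [267. 188.] 21354 (array([574.3,   8.3]), array([198.9,  50.5]), 81.3) z [0.0945 0.0957 0.0968]
box corners on z=.094 [[0.5653, 0.1103, 0.094], [0.6134, 0.1028, 0.094], [0.5842, -0.0941, 0.094], [0.5352, -0.0866, 0.094]]
flap [417. 177.] 38392 (array([672.9, -11. ]), array([208.8, 149.4]), 82.3) z [0.0646 0.0658 0.067 ]
flap [ 72. 181.] 32338 (array([443.7,  20.4]), array([251.5, 163. ]), 67.9) z [0.0646 0.0658 0.067 ]
flap [202. 310.] 2033 (array([503.7, -78.2]), array([31.5, 56.1]), 81.5) z [0.0641 0.0657 0.0668]
opening corners [[0.4613, 0.0932, 0.064], [0.6494, 0.0677, 0.064], [0.6289, -0.0818, 0.064], [0.4372, -0.0545, 0.064]]
pin [330. 196.] 1554 (array([625.1,  -8.7]), array([27.6, 43.8]), 83.3) z [0.0236 0.0324 0.0348]
pin [168. 203.] 3876 (array([485.1,   7.4]), array([ 28. , 111.8]), 83.5) z [0.0241 0.0325 0.035 ]
pin [ 80. 416.] 229 (array([ 317.8, -224.9]), array([13.4, 37.4]), 81.7) z [0.0207 0.023  0.0243]
```

```bash
python3 -c "
from h import *
plan([([.574,.0072,.130],down(-8.7))],-1,vmax=.025)"
```

```text
5 -0, -0.001, 0.024, 0, 0, 0, -1, -0, -0, 0.024, 0, 0, 0.1, -1, -0, -0.001, 0.024, 0, 0.1, 0, -1, -0, -0, 0.023, 0, -0, 0.1, -1, -0, -0.001, 0.024, 0, -0, 0, -1
end [0.5745 0.0073 0.1303] [ 9.971e-01 -7.550e-02  1.000e-04  3.000e-04]
```

>>> drive_tool(
  steps=[0,-0.001,0.024,0,0,0,-1,0,0,0.024,0,0,0,-1,0,-0.001,0.024,0,0,0,-1,0,0,0.023,0,0,0,-1,0,-0.001,0.024,0,0,0,-1,0,0,0,0,0,0,-1,0,0,0,0,0,0,-1],
)

```text
clock: 2.12
eef_pos: [0.5717, 0.0112, 0.1309]
tool_rot: [0.998, -0.07, -0.002, 0.0]
ft_force: [-0.0, 0.8, 0.3]
grip_width: 0.085
```

>>> drive_tool(
  steps=[0,0,0,0,0,0,1,0,0,0,0,0,0,1,0,0,0,0,0,0,1,0,0,0,0,0,0,1,0,0,0,0,0,0,1,0,0,0,0,0,0,1,0,0,0,0,0,0,1,0,0,0,0,0,0,1],
)

```text
clock: 2.78
eef_pos: [0.5747, 0.0104, 0.1341]
tool_rot: [0.997, -0.071, 0.002, -0.0]
ft_force: [-0.4, 0.4, 6.6]
grip_width: 0.0493
```

>>> drive_tool(
  steps=[0,0,-0.005,0,0,0,1,0,0,-0.01,0,0,0,1,0,0,-0.02,0,0,0,1,0,0,-0.03,0,0,0,1,0,0,-0.03,0,0,0,1,0,0,-0.02,0,0,0,1,0,0,0,0,0,0,1],
)

```text
clock: 3.37
eef_pos: [0.5757, 0.0102, 0.253]
tool_rot: [0.997, -0.071, 0.005, -0.0]
ft_force: [1.0, -0.3, -1.0]
grip_width: 0.0493
```

```bash
python3 -c "
from h import *
o=bot.get_obs();print(o['clock'],o['eef_pos'],o['tool_rot'],o['ft_force']);snap('wrist','w2');snap('scene','s2');snap('side','d2')"
```

```text
3.3667 [0.57566302 0.01024683 0.25300154] [ 9.97440509e-01 -7.13284196e-02  4.95133706e-03 -4.14404700e-04] [ 1.0238371  -0.31945463 -1.02942869]
```

View pics/w2.png

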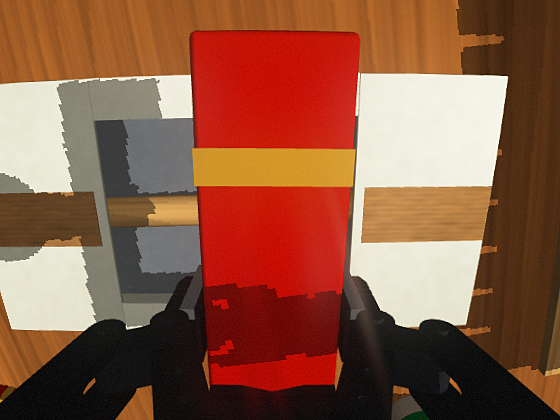

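View pics/d2.png

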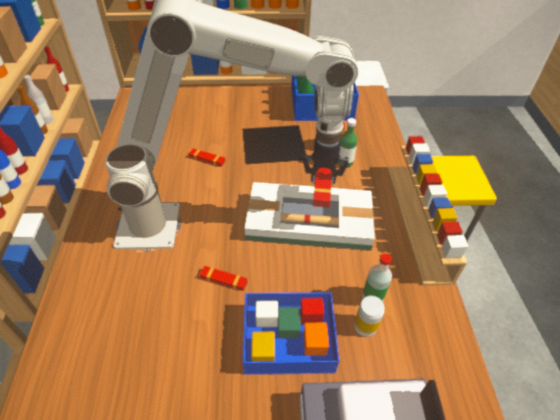

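The box is lifted; the wrist view shows it at columns 190–358. The side view shows it above the carton, with the pin and its band visible at (307,219). Next I'll check how the box sits in the hand and measure the pin.

Run:
```python
from h import *
from m1 import cloud,rect
s=load('w2');P=cloud(s);h,S,V=cv2.split(cv2.cvtColor(s['p'],cv2.COLOR_RGB2HSV))
k=((h<35)|(h>174))&(S>150)&(P[...,2]>.18)&(P[...,2]<.26)
Q=P[k&(np.arange(420)[:,None]>40)];Q=Q[np.isfinite(Q[:,2])]
A=np.c_[Q[:,:2]-[.575,.01],np.ones(len(Q))];c=np.linalg.lstsq(A,Q[:,2],rcond=None)[0];r=Q[:,2]-A@c
g=abs(r)<.003;c=np.linalg.lstsq(A[g],Q[g,2],rcond=None)[0];print('plane',c, len(Q),g.sum(),rect(Q))
for t in('d2','s2'):
    s=load(t);P=cloud(s);h,S,V=cv2.split(cv2.cvtColor(s['p'],cv2.COLOR_RGB2HSV));z=P[...,2]
    k=(z>.02)&(z<.04)&(P[...,0]>.43)&(P[...,0]<.66)&(abs(P[...,1])<.09)
    n,l,st,ce=cv2.connectedComponentsWithStats(k.astype(np.uint8))
    for i in range(1,n):
        if st[i,4]>60:
            Q=P[l==i];print(t,ce[i],st[i,4],rect(Q),np.percentile(Q[:,2],[5,50,95]))
    k=k&(((h<8)|(h>172))&(S>100)); Q=P[k];print('band',t,len(Q),Q.mean(0), np.argwhere(k).mean(0))
    k=(z>.1)&(z<.25)&(((h<8)|(h>172))&(S>150))&(P[...,0]>.45)&(P[...,0]<.7)&(abs(P[...,1])<.15);Q=P[k]
    print('box held',t,np.percentile(Q,[2,50,98],axis=0).round(4).tolist())
```

```text
plane [ 0.00456237 -0.00171635  0.21470473] 53058 48606 (array([571.1,  40.2]), array([118.6, 131.9]), 15.4)
d2 [309.4962406 218.0877193] 399 (array([542.8,  -5.1]), array([ 32.3, 190.8]), 82.2) [0.02178622 0.02985304 0.03539206]
band d2 35 [ 0.53410745 -0.00752531  0.03047791] [218. 307.]
box held d2 [[0.539, -0.0953, 0.1858], [0.5678, -0.0293, 0.2074], [0.596, 0.0405, 0.2242]]
s2 [245.38157895 218.81578947] 76 (array([471.7, -85.7]), array([ 6.3, 83.2]), 83.9) [0.02071765 0.02727712 0.03515414]
s2 [265.72035794 236.57494407] 447 (array([516. ,   4.6]), array([ 27.7, 173.8]), 83.5) [0.02155964 0.03122466 0.03546284]
band s2 51 [0.53411314 0.00724702 0.03001965] [239.11764706 263.25490196]
box held s2 [[0.55, -0.0889, 0.183], [0.5907, 0.0367, 0.2083], [0.6134, 0.1081, 0.2299]]
```

Run:
```python
from h import *
from m1 import cloud,rect
print(bot.tip_reach)
s=load('d0');P=cloud(s);h,S,V=cv2.split(cv2.cvtColor(s['p'],cv2.COLOR_RGB2HSV));z=P[...,2]
k=(z<.015)&(V<75)&(P[...,0]>.25)&(P[...,0]<.6)&(P[...,1]<.6)&(P[...,1]>.25)
n,l,st,ce=cv2.connectedComponentsWithStats(k.astype(np.uint8))
for i in range(1,n):
    if st[i,4]>300:
        Q=P[l==i];print(ce[i],st[i,4],rect(Q))
s=load('s0');P=cloud(s);z=P[...,2]
k=(z>.12)&(P[...,0]>.3)&(P[...,0]<.9)&(P[...,1]<.5)&(P[...,1]>.1);Q=P[k];print('bottle',np.percentile(Q,[5,50,95],axis=0).round(3).tolist())
plan([([.57,.03,.32],down(-8.0)),([.437,.419,.30],down(4.5))],1,vmax=.036)
```

```text
0.0726
[273.81089918 143.97438692] 1835 (array([436.5, 412.5]), array([230.7, 215.9]), 5.2)
bottle [[0.702, 0.28, 0.123], [0.719, 0.303, 0.145], [0.735, 0.324, 0.201]]
8 -0.002, -0.006, -0.025, 0, 0, -0.1, 1, -0.002, -0.007, -0.024, 0, 0, -0, 1, -0.002, -0.006, -0.025, 0, 0.1, -0.1, 1, -0.015, -0.031, 0.002, 0, -0, -1, 1, -0.015, -0.03, 0.001, 0, -0, -1.1, 1, -0.015, -0.032, 0.002, 0, -0, -1, 1, -0.013, -0.031, 0.002, 0, -0, -1.1, 1, -0.014, -0.032, 0.001, 0, -0, -1, 1
7 -0.012, -0.031, 0.002, 0, -0, -1, 1, -0.012, -0.032, 0.002, 0, -0, -1.1, 1, -0.012, -0.033, 0.001, 0, -0, -1, 1, -0.011, -0.032, 0.002, 0, -0, -1.1, 1, -0.01, -0.033, 0.002, 0, -0, -1, 1, -0.01, -0.033, 0.002, 0, -0, -1, 1, -0.009, -0.033, 0.001, 0, -0, -1.1, 1
end [0.4366 0.4192 0.3002] [9.992e-01 3.940e-02 3.000e-04 2.000e-04]
```

>>> drive_tool(
  steps=[-0.002,-0.006,-0.025,0,0,0,1,-0.002,-0.007,-0.024,0,0,0,1,-0.002,-0.006,-0.025,0,0,0,1,-0.015,-0.031,0.002,0,0,-1,1,-0.015,-0.03,0.001,0,0,-1.1,1,-0.015,-0.032,0.002,0,0,-1,1,-0.013,-0.031,0.002,0,0,-1.1,1,-0.014,-0.032,0.001,0,0,-1,1],
)

```text
clock: 4.18
eef_pos: [0.5136, 0.1936, 0.3103]
tool_rot: [1.0, -0.026, -0.002, 0.001]
ft_force: [-0.9, 0.3, -1.8]
grip_width: 0.0494
```

>>> drive_tool(
  steps=[-0.012,-0.031,0.002,0,0,-1,1,-0.012,-0.032,0.002,0,0,-1.1,1,-0.012,-0.033,0.001,0,0,-1,1,-0.011,-0.032,0.002,0,0,-1.1,1,-0.01,-0.033,0.002,0,0,-1,1,-0.01,-0.033,0.002,0,0,-1,1,-0.009,-0.033,0.001,0,0,-1.1,1,0,0,0,0,0,0,1],
)

```text
clock: 4.85
eef_pos: [0.4351, 0.4246, 0.2974]
tool_rot: [0.999, 0.042, -0.002, 0.0]
ft_force: [0.9, -0.3, -2.0]
grip_width: 0.0491
```

>>> drive_tool(
  steps=[0,0,0,0,0,0,1,0,0,0,0,0,0,1],
)

```text
clock: 5.02
eef_pos: [0.4378, 0.4192, 0.2988]
tool_rot: [0.999, 0.038, -0.001, 0.002]
ft_force: [-0.3, -0.3, -1.7]
grip_width: 0.0493
```

```bash
python3 -c "
from h import *
o=bot.get_obs();print(o['clock'],o['eef_pos'],o['tool_rot'],o['ft_force']);snap('wrist','w3');snap('side','d3')"
```

```text
5.0167 [0.43778039 0.41918913 0.2988166 ] [ 0.99927434  0.03802944 -0.00141391  0.00159604] [-0.34797667 -0.26125023 -1.70788613]
```

View pics/w3.png

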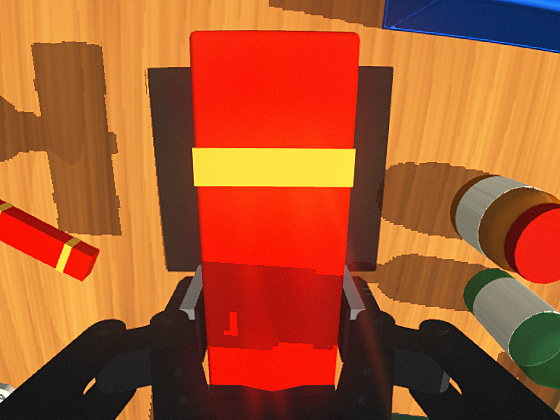

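View pics/d3.png

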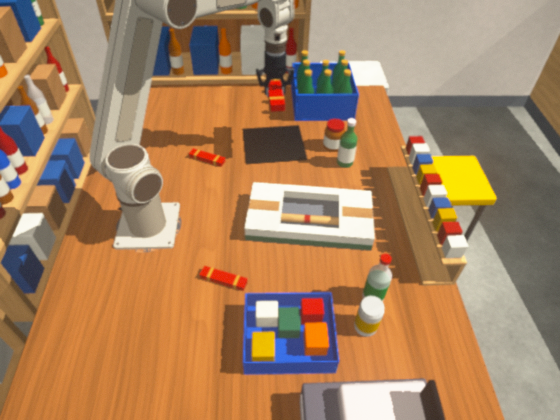

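Run:
```python
from h import *
s=load('w3')
P=plane(s,[(148,68),(393,66.5),(375,271),(163,271)],.005);print(P.round(4));print(P.mean(0),np.linalg.norm(P-np.roll(P,-1,0),axis=1),[np.degrees(np.arctan2(*(P[a]-P[b])[[1,0]])) for a,b in((1,0),(2,3),(0,3),(1,2))])
B=plane(s,[(190,31),(359,33)],.2605);print(B.round(4))
Q=dep(s,[(150,120),(385,120),(275,100),(275,250)]);print(Q[:,2])
```

```text
[[0.3091 0.5177 0.005 ]
 [0.5469 0.5367 0.005 ]
 [0.5639 0.3174 0.005 ]
 [0.3206 0.2989 0.005 ]]
[0.43511872 0.41768001 0.005     ] [0.23856746 0.21987274 0.2440137  0.21913557] [np.float64(4.551617480874922), np.float64(4.360236398370174), np.float64(93.02009055731213), np.float64(94.4442680870077)]
[[0.408  0.5143 0.2605]
 [0.4561 0.5173 0.2605]]
[0.00146812 0.00600086 0.25940413 0.26002178]
```

```bash
python3 -c "
from h import *
plan([([.435,.421,.095],down(4.7))],1,vmax=.03)"
```

```text
7 -0, -0, 0.029, 0, 0, -0.1, 1, -0.001, -0.001, 0.03, 0, 0, -0, 1, -0, -0, 0.029, 0, 0, -0.1, 1, -0.001, -0.001, 0.029, 0.1, 0, -0.1, 1, -0, -0, 0.029, -0, 0.1, -0, 1, -0.001, -0.001, 0.03, -0, -0, -0.1, 1, -0, 0, 0.029, -0, -0, -0.1, 1
end [0.4352 0.421  0.0949] [ 9.991e-01  4.140e-02  1.000e-04 -1.000e-04]
```

>>> drive_tool(
  steps=[0,0,0.029,0,0,0,1,-0.001,-0.001,0.03,0,0,0,1,0,0,0.029,0,0,-0.2,1,-0.001,-0.001,0.029,0,0,0,1,0,0,0.029,0,0,-0.1,1,-0.001,-0.001,0.028,0,0,0,1,0,0,0.02,0,0,-0.1,1,0,0,0.005,0,0,0,1],
)

```text
clock: 5.78
eef_pos: [0.4339, 0.4191, 0.0977]
tool_rot: [0.999, 0.04, -0.003, 0.003]
ft_force: [-1.0, -1.3, -1.5]
grip_width: 0.0494
```

>>> drive_tool(
  steps=[0,0,0.002,0,0,0,1,0,0,0.002,0,0,0,1,0,0,0.002,0,0,0,1,0,0,0.002,0,0,0,1,0,0,0,0,0,0,1],
)

```text
clock: 6.2
eef_pos: [0.4357, 0.4228, 0.0949]
tool_rot: [0.999, 0.041, 0.001, -0.001]
ft_force: [0.9, 0.3, -2.0]
grip_width: 0.0489
```

>>> drive_tool(
  steps=[0,0,0.003,0,0,0,1,0,0,0.003,0,0,0,1,0,0,0.002,0,0,0,1,0,0,0.002,0,0,0,1,0,0,0.002,0,0,0,1,0,0,0,0,0,0,1],
)

```text
clock: 6.7
eef_pos: [0.4349, 0.4222, 0.0812]
tool_rot: [0.999, 0.041, -0.0, 0.0]
ft_force: [0.0, 0.9, -1.6]
grip_width: 0.0486
```

>>> drive_tool(
  steps=[0,0,0.001,0,0,0,1,0,0,0.001,0,0,0,1,0,0,0.001,0,0,0,1,0,0,0.001,0,0,0,1,0,0,0,0,0,0,1],
)

```text
clock: 7.12
eef_pos: [0.4351, 0.4223, 0.0777]
tool_rot: [0.999, 0.041, -0.0, 0.0]
ft_force: [0.7, 0.3, -1.8]
grip_width: 0.0488
```

>>> drive_tool(
  steps=[0,0,0.001,0,0,0,1,0,0,0,0,0,0,1,0,0,0.001,0,0,0,1,0,0,0,0,0,0,1],
)

```text
clock: 7.45
eef_pos: [0.4351, 0.4224, 0.0758]
tool_rot: [0.999, 0.041, -0.0, 0.0]
ft_force: [-0.3, 0.6, -0.7]
grip_width: 0.0488
```

>>> drive_tool(
  steps=[0,0,0.001,0,0,0,1,0,0,0,0,0,0,1],
)

```text
clock: 7.62
eef_pos: [0.4352, 0.4225, 0.0752]
tool_rot: [0.999, 0.041, 0.0, -0.0]
ft_force: [0.0, -0.1, 0.3]
grip_width: 0.0492
```

Contact: the box weight has left the wrist force. I'll release it.

>>> drive_tool(
  steps=[0,0,0,0,0,0,0,0,0,0,0,0,0,-0.5,0,0,0,0,0,0,-1,0,0,0,0,0,0,-1,0,0,0,0,0,0,-1,0,0,0,0,0,0,-1],
)

```text
clock: 8.12
eef_pos: [0.4352, 0.4225, 0.0749]
tool_rot: [0.999, 0.041, 0.0, -0.0]
ft_force: [0.1, 0.1, 0.2]
grip_width: 0.0852
```

>>> drive_tool(
  steps=[0,0,-0.01,0,0,0,-1,0,0,-0.02,0,0,0,-1,0,0,-0.04,0,0,0,-1,0,0,-0.04,0,0,0,-1,0,0,-0.04,0,0,0,-1,0,0,-0.04,0,0,0,-1,0,0,-0.03,0,0,0,-1,0,0,0,0,0,0,-1],
)

```text
clock: 8.78
eef_pos: [0.4371, 0.4243, 0.3046]
tool_rot: [0.999, 0.041, 0.006, -0.005]
ft_force: [0.8, 0.7, 0.2]
grip_width: 0.0852
```

```bash
python3 -c "
from h import *
o=bot.get_obs();print(o['clock'],o['eef_pos'],o['tool_rot'],o['ft_force']);snap('wrist','w4')"
```

```text
8.7833 [0.43707073 0.42427091 0.30456624] [ 0.9991198   0.0412269   0.00577336 -0.00516152] [0.75141047 0.71076    0.24147866]
```

View pics/w4.png

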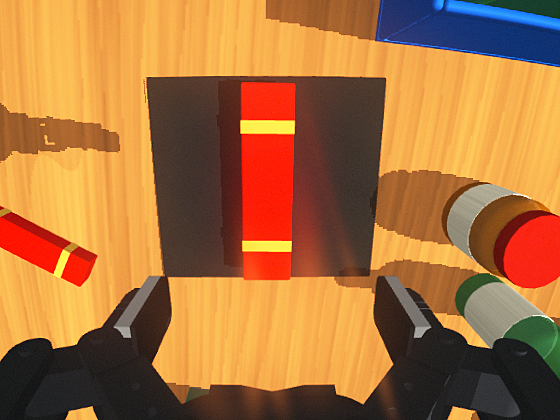

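The box lies flat on the mat at columns 240–296 and rows 82–279. I'll check its margin to the mat edges.

Run:
```python
from h import *
s=load('w4')
B=plane(s,[(241,82),(295,82),(291,279.5),(244,279)],.035);M=plane(s,[(147,77),(386,77),(372,276.5),(162,276.5)],.005)
print(B.round(4),B.mean(0));print(M.round(4),M.mean(0))
c=M.mean(0);a=np.radians(4.5);R=np.array([[np.cos(a),np.sin(a)],[-np.sin(a),np.cos(a)]]);print('box in mat frame',((B-c)[:,:2]@R.T*1000).round(1))
print(dep(s,[(268,90),(268,180),(268,270)])[:,2])
```

```text
[[0.4052 0.5181 0.035 ]
 [0.4543 0.522  0.035 ]
 [0.4698 0.3225 0.035 ]
 [0.4195 0.3193 0.035 ]] [0.43720774 0.42047893 0.035     ]
[[0.3091 0.5179 0.005 ]
 [0.5469 0.537  0.005 ]
 [0.5679 0.3173 0.005 ]
 [0.3228 0.2989 0.005 ]] [0.43668733 0.41775451 0.005     ]
box in mat frame [[-23.5 102.5]
 [ 25.8 102.6]
 [ 25.5 -97.6]
 [-24.8 -96.8]]
[0.03589217 0.03681268 0.03763171]
```

```bash
python3 -c "
from h import *
plan([([.554,0,.25],down(83.4))],-1,vmax=.037,wmax=6)"
```

```text
8 0.006, 0.031, 0.003, -0, -0, -5.6, -1, 0.003, 0.031, 0.004, 0, -0.1, -5.6, -1, -0.001, 0.032, 0.003, 0, -0, -5.7, -1, -0.003, 0.031, 0.004, 0, -0.1, -5.6, -1, -0.006, 0.031, 0.003, 0, -0, -5.6, -1, -0.01, 0.03, 0.004, 0, -0.1, -5.6, -1, -0.012, 0.029, 0.003, 0, -0, -5.6, -1, -0.015, 0.027, 0.004, 0, -0.1, -5.7, -1
6 -0.018, 0.026, 0.003, 0, -0, -5.6, -1, -0.02, 0.024, 0.004, 0, -0.1, -5.6, -1, -0.022, 0.022, 0.003, 0, -0, -5.6, -1, -0.025, 0.02, 0.004, 0, -0.1, -5.6, -1, -0.026, 0.017, 0.004, 0, -0, -5.7, -1, -0.028, 0.015, 0.003, 0, -0.1, -5.6, -1
end [ 5.539e-01 -3.000e-04  2.502e-01] [ 7.465e-01  6.654e-01 -3.000e-04  3.000e-04]
```

>>> drive_tool(
  steps=[0.006,0.031,0.003,0,0,-5.6,-1,0.003,0.031,0.004,0,0,-5.6,-1,-0.001,0.032,0.003,0,0,-5.7,-1,-0.003,0.031,0.004,0,0,-5.6,-1,-0.006,0.031,0.003,0,0,-5.6,-1,-0.01,0.03,0.004,0,0,-5.6,-1,-0.012,0.029,0.003,0,0,-5.6,-1,-0.015,0.027,0.004,0,0,-5.7,-1],
)

```text
clock: 9.5
eef_pos: [0.5015, 0.1784, 0.266]
tool_rot: [0.906, 0.423, -0.001, -0.0]
ft_force: [-0.6, 0.2, 0.1]
grip_width: 0.085
```

>>> drive_tool(
  steps=[-0.018,0.026,0.003,0,0,-5.6,-1,-0.02,0.024,0.004,0,0,-5.6,-1,-0.022,0.022,0.003,0,0,-5.6,-1,-0.025,0.02,0.004,0,0,-5.6,-1,-0.026,0.017,0.004,0,0,-5.7,-1,-0.028,0.015,0.003,0,0,-5.6,-1,0,0,0,0,0,0,-1,0,0,0,0,0,0,-1],
)

```text
clock: 10.17
eef_pos: [0.5518, -0.0034, 0.2446]
tool_rot: [0.748, 0.664, -0.001, -0.001]
ft_force: [-0.2, 0.1, 1.1]
grip_width: 0.0852
```

```bash
python3 -c "
from h import *
o=bot.get_obs();print(o['clock'],o['eef_pos'],o['tool_rot'],o['joint_pos'],o['ft_force']);snap('wrist','w5');snap('side','d5');snap('scene','s5')"
```

```text
10.1667 [ 0.55183265 -0.00339721  0.24464822] [ 0.74791672  0.66379119 -0.000907   -0.00100582] [-6.27478002e-03  3.75624731e-01  3.65000570e-02  1.23436552e+00
  2.83522804e-04  1.12766685e-01] [-0.24824522  0.13250614  1.14391252]
```

View pics/w5.png

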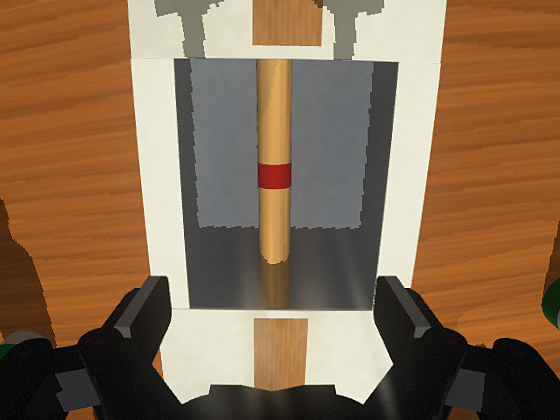

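View pics/d5.png

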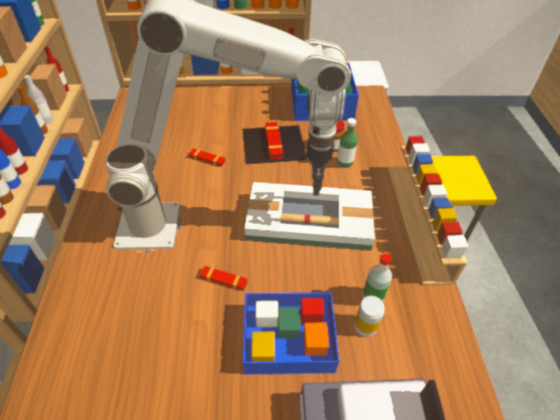

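The wrist view shows the pin at columns 258–292, its band at rows 164–189, and the opening corners near (175,59), (398,62), (373,309) and (189,309).

```bash
cat > m3.py <<'E'
from h import *
from m1 import cloud,rect
s=load('w5');P=cloud(s);h,S,V=cv2.split(cv2.cvtColor(s['p'],cv2.COLOR_RGB2HSV));z=P[...,2]
O=plane(s,[(175,59),(398,62),(373,309.5),(189,309.5)],.064);c=O.mean(0)
print('opening',O.round(4).tolist(),c.round(4),np.linalg.norm(O-np.roll(O,-1,0),axis=1).round(4))
k=(z>.015)&(z<.04)&(h<25)&(S>70)
k&=(np.arange(560)>230)&(np.arange(560)<320)
L=[]
for v in range(66,300,6):
    u=np.where(k[v])[0]
    if len(u)>15: L.append((v,u.min()-.5,u.max()+.5))
L=np.array(L)
A=plane(s,L[:,[1,0]],.019);B=plane(s,L[:,[2,0]],.019);Mi=(A+B)/2
g=np.ones(len(Mi),bool)
f=np.polyfit(Mi[:,0],Mi[:,1],1);r=Mi[:,1]-np.polyval(f,Mi[:,0]);g=abs(r)<.002;f=np.polyfit(Mi[g,0],Mi[g,1],1)
print('pin yaw',np.degrees(np.arctan(f[0])),'y at .534',np.polyval(f,.534),'width',np.median(np.linalg.norm(A-B,axis=1)),len(L),g.sum())
b=plane(s,[(275,163.5),(275,189.5)],.033);print('band',b.round(4).tolist())
kk=k&(z>.028);print('pin top z',np.percentile(z[kk],[50,95,99]), 'flap z',np.median(z[(z>.055)&(z<.075)]))
# intersect with rays: band from side/scene
for t in('d5','s5'):
    q=load(t);h2,S2,V2=cv2.split(cv2.cvtColor(q['p'],cv2.COLOR_RGB2HSV));
    Pq=cloud(q);k2=(Pq[...,2]>.015)&(Pq[...,2]<.04)&((h2<8)|(h2>172))&(S2>100)&(Pq[...,0]>.48)&(Pq[...,0]<.58)&(abs(Pq[...,1])<.04)
    if k2.sum(): print(t,k2.sum(),Pq[k2].mean(0))
E
python3 m3.py
```

```text
opening [[0.4411, -0.0547, 0.064], [0.4606, 0.0934, 0.064], [0.6492, 0.0693, 0.064], [0.6307, -0.0814, 0.064]] [0.5454 0.0066 0.064 ] [0.1494 0.1901 0.1518 0.1915]
pin yaw -6.469749478808622 y at .534 0.0010545324947866738 width 0.02729263884976302 39 39
band [[0.5248, 0.0028, 0.033], [0.5461, 0.0002, 0.033]]
pin top z [0.03304886 0.0350306  0.03560869] flap z 0.06571365030660858
d5 39 [ 0.53408058 -0.00744382  0.02829353]
s5 55 [0.53445331 0.00798012 0.02939157]
```

```bash
cat > path.py <<'E'
import numpy as np
# mm, carton frame (x',z); segs sampled
def pts(hl,hw,c,th):
    t=np.radians(th);a=np.array([np.cos(t),np.sin(t)]);n=np.array([-a[1],a[0]])
    s=np.linspace(-hl,hl,271);e=np.linspace(-hw,hw,15)
    return np.array(c)+np.r_[s[:,None]*a+hw*n,s[:,None]*a-hw*n,hl*a+e[:,None]*n,-hl*a+e[:,None]*n]
def box(p,x0,x1,z0,z1):
    dx=np.maximum(np.maximum(x0-p[:,0],p[:,0]-x1),0);dz=np.maximum(np.maximum(z0-p[:,1],p[:,1]-z1),0);return np.hypot(dx,dz).min()
def clear(c,th,grip=20):
    p=pts(135,14,c,th)
    t=np.radians(th);a=np.array([np.cos(t),np.sin(t)]);n=np.array([-a[1],a[0]]);g=np.array(c)+grip*a
    f=np.array([g+u*a+v*n for u in(-11,11) for v in np.linspace(-12,62,30)])   # fingers (tips 12 below axis)
    b=np.array([g+u*a+v*n for u in np.linspace(-43,43,20) for v in(62,120)])
    out=[]
    for q in(p,np.r_[f,b]):
        out.append([box(q,-500,500,-50,5),box(q,-204,-95,60,64),box(q,95,204,60,64),box(q,-230,-200,0,64),box(q,200,230,0,64)])
    return np.array(out)
W=[(-9,19,0),(-9,28,0),(-40,33,2),(-53,42,8),(-53,50,15),(-35,58,18),(0,76,22),(40,98,26),(60,150,26),(60,250,10)]
if __name__=='__main__':
    for i in range(len(W)-1):
        m=1e9;mm=None
        for u in np.linspace(0,1,21):
            w=np.array(W[i])*(1-u)+np.array(W[i+1])*u; c=clear(w[:2],w[2]);
            mm=c if mm is None else np.minimum(mm,c)
        print(W[i],W[i+1],'pin',mm[0].round(1),'hand',mm[1].round(1))
E
python3 path.py
```

```text
(-9, 19, 0) (-9, 28, 0) pin [ 0. 18. 18. 56. 74.] hand [  2.   65.3  44.4 168.9 147. ]
(-9, 28, 0) (-40, 33, 2) pin [ 9.  14.9  8.3 24.6 74. ] hand [ 11.   42.4  48.5 138.2 148.3]
(-40, 33, 2) (-53, 42, 8) pin [  4.3   9.7   5.   11.4 104.6] hand [ 16.3  37.7  81.3 121.1 182.2]
(-53, 42, 8) (-53, 50, 15) pin [  0.    6.5  12.9  11.4 117.4] hand [ 26.4  37.7 105.8 115.8 205. ]
(-53, 50, 15) (-35, 58, 18) pin [  0.    6.2  14.8  13.  104.7] hand [ 35.7  40.1  96.9 115.8 201.8]
(-35, 58, 18) (0, 76, 22) pin [ 0.   5.9 20.5 32.3 85.4] hand [ 44.4  49.6  63.  132.2 167.2]
(0, 76, 22) (40, 98, 26) pin [ 7.4  6.8 32.7 69.6 82.7] hand [ 63.2  79.1  42.8 166.9 132.1]
(40, 98, 26) (60, 150, 26) pin [ 21.2  10.1  40.7 112.5  86.7] hand [ 86.2 118.1  42.8 208.  131.6]
(60, 150, 26) (60, 250, 10) pin [ 73.2  42.   78.6 138.3 124.7] hand [138.2 169.7  82.1 249.7 139. ]
```

```bash
cat > p2.py <<'E'
from path import *
for x,ths in((-9,[0]),(-30,[0,2,4]),(-45,[2,4,6,8,10,12,14]),(-50,[4,6,8,10,12,14]),(-30,range(8,20,2)),(-10,range(10,26,2)),(10,range(12,30,2)),(30,range(14,34,4))):
    for th in ths:
        best=max((min(clear((x,z),th).min(),99),z) for z in np.arange(20,110,1.))
        print(x,th,best[1],round(best[0],1))
E
python3 p2.py
```

```text
-9 0 109.0 31.0
-30 0 109.0 31.0
-30 2 109.0 26.3
-30 4 109.0 21.6
-45 2 109.0 26.3
-45 4 109.0 21.6
-45 6 109.0 17.0
-45 8 109.0 12.3
-45 10 109.0 7.8
-45 12 51.0 4.2
-45 14 55.0 3.0
-50 4 109.0 21.6
-50 6 109.0 17.0
-50 8 109.0 12.3
-50 10 109.0 7.8
-50 12 51.0 4.2
-50 14 54.0 2.7
-30 8 109.0 12.3
-30 10 109.0 7.8
-30 12 56.0 3.4
-30 14 56.0 4.8
-30 16 60.0 3.9
-30 18 63.0 3.0
-10 10 109.0 7.8
-10 12 60.0 3.7
-10 14 60.0 6.6
-10 16 63.0 6.6
-10 18 66.0 6.0
-10 20 70.0 5.7
-10 22 74.0 4.9
-10 24 77.0 4.3
10 12 64.0 3.7
10 14 64.0 6.6
10 16 65.0 9.3
10 18 69.0 9.0
10 20 74.0 8.8
10 22 78.0 8.6
10 24 82.0 8.6
10 26 86.0 8.7
10 28 90.0 8.8
30 14 69.0 6.6
30 18 73.0 12.3
30 22 81.0 12.4
30 26 90.0 13.2
30 30 99.0 14.4
```

```bash
python3 - <<'E'
import path
from path import *
path.W=W=[(-9,19,0),(-9,28,0),(-42,34,2),(-48,43,8),(-47,51,12),(-30,56,13.5),(-10,62,15.5),(10,67,18),(30,76,21),(40,110,21),(40,230,12)]
for i in range(len(W)-1):
    mm=None
    for u in np.linspace(0,1,21):
        w=np.array(W[i])*(1-u)+np.array(W[i+1])*u; c=clear(w[:2],w[2]); mm=c if mm is None else np.minimum(mm,c)
    print(W[i],W[i+1],'pin',mm[0].round(1),'hand',mm[1].round(1))
E
python3 -c "
from h import *
a=np.radians(-6.5);p=np.array([.535,.0012,0])+.02*np.array([np.cos(a),np.sin(a),0])
print(p)
plan([([p[0],p[1],.13],down(83.5)),([p[0],p[1],.082],down(83.5),4)],-1,vmax=.03)"
```

```text
(-9, 19, 0) (-9, 28, 0) pin [ 0. 18. 18. 56. 74.] hand [  2.   65.3  44.4 168.9 147. ]
(-9, 28, 0) (-42, 34, 2) pin [ 9.  13.8  7.7 22.6 74. ] hand [ 11.   41.8  48.5 136.5 148.3]
(-42, 34, 2) (-48, 43, 8) pin [  5.3   9.4   4.9  16.4 106.6] hand [ 17.3  40.3  83.5 126.2 184.4]
(-48, 43, 8) (-47, 51, 12) pin [  4.2   4.8   7.   16.4 112. ] hand [ 27.4  40.3 101.9 125.2 200.4]
(-47, 51, 12) (-30, 56, 13.5) pin [ 4.2  4.8  4.4 18.  96. ] hand [ 36.1  44.7  92.4 125.2 195.1]
(-30, 56, 13.5) (-10, 62, 15.5) pin [ 5.9  5.1  7.4 35.5 78.9] hand [ 41.4  54.7  71.9 141.2 176.9]
(-10, 62, 15.5) (10, 67, 18) pin [ 7.   6.8 12.1 56.2 65.3] hand [ 47.8  69.3  51.8 159.8 156.8]
(10, 67, 18) (30, 76, 21) pin [ 7.  11.8 15.1 77.3 61.3] hand [ 53.4  84.3  33.9 177.6 137.3]
(30, 76, 21) (40, 110, 21) pin [ 9.6  0.  20.5 98.9 61.3] hand [ 63.  102.   33.9 196.2 134.6]
(40, 110, 21) (40, 230, 12) pin [ 43.6   7.5  48.7 109.5  86.3] hand [ 97.  132.2  50.8 218.4 134.8]
[ 0.55487144 -0.00106406  0.        ]
8 0, 0.001, 0.029, -0, -0, -0, -1, 0, 0.001, 0.029, -0, -0, -0, -1, 0, 0, 0.029, -0, -0, -0, -1, 0, 0.001, 0.029, -0.1, -0, -0, -1, 0, 0, 0.012, 0, -0, -0, -1, 0, 0, 0.012, 0, -0, -0, -1, 0, 0, 0.012, 0, -0, -0, -1, 0, 0, 0.012, 0, -0, -0, -1
end [ 0.5548 -0.0012  0.0816] [7.463e-01 6.656e-01 3.000e-04 1.000e-04]
```

>>> drive_tool(
  steps=[0,0.001,0.029,0,0,0,-1,0,0.001,0.029,0,0,0,-1,0,0,0.029,0,0,0,-1,0,0.001,0.028,0,0,0,-1,0,0,0.012,0,0,0,-0.5,0,0,0.01,0,0,0,-0.5,0,0,0,0,0,0,-0.5,0,0,0,0,0,0,-0.5],
)

```text
clock: 10.98
eef_pos: [0.5554, -0.0012, 0.1091]
tool_rot: [0.746, 0.666, -0.0, -0.0]
ft_force: [-0.5, 0.1, 0.4]
grip_width: 0.064
```

```bash
python3 -c "
from h import *
o=bot.get_obs();print(o['clock'],o['eef_pos'],o['tool_rot'],o['ft_force'],o['grip_width'])
plan([([.5549,-.0011,.083],down(83.5),4)],-.5)"
```

```text
10.9833 [ 0.55542848 -0.00123451  0.10912772] [ 7.46055074e-01  6.65884242e-01 -3.54520799e-05 -4.57265244e-05] [-0.46579673  0.0603615   0.42297892] 0.06402169826312064
4 0, -0, 0.007, -0, -0, 0, -0.5, 0, -0, 0.006, -0, -0, 0, -0.5, 0, -0, 0.007, -0, -0, 0, -0.5, 0, -0.001, 0.006, -0, -0, 0, -0.5
end [ 0.5544 -0.0011  0.0831] [ 0.7461  0.6659 -0.     -0.    ]
```

>>> drive_tool(
  steps=[0,0,0.007,0,0,0,-0.5,0,0,0.006,0,0,0,-0.5,0,0,0.007,0,0,0,-0.5,0,0,0.006,0,0,0,-0.5,0,0,0,0,0,0,-0.5,0,0,0,0,0,0,-0.5],
)

```text
clock: 11.48
eef_pos: [0.555, -0.0022, 0.0824]
tool_rot: [0.747, 0.665, -0.0, -0.0]
ft_force: [0.6, -0.5, -0.1]
grip_width: 0.0642
```

>>> drive_tool(
  steps=[0,0,0,0,0,0,0,0,0,0,0,0,0,0.5,0,0,0,0,0,0,1,0,0,0,0,0,0,1,0,0,0,0,0,0,1,0,0,0,0,0,0,1,0,0,0,0,0,0,1],
)

```text
clock: 12.07
eef_pos: [0.5558, -0.0022, 0.0835]
tool_rot: [0.746, 0.665, 0.0, 0.0]
ft_force: [-1.9, -0.1, 5.4]
grip_width: 0.026
```

>>> drive_tool(
  steps=[0,0,-0.003,0,0,0,1,0,0,-0.003,0,0,0,1,0,0,-0.003,0,0,0,1,0,0,0,0,0,0,1,0,0,0,0,0,0,1],
)

```text
clock: 12.48
eef_pos: [0.5555, -0.0021, 0.092]
tool_rot: [0.746, 0.665, 0.0, 0.0]
ft_force: [-0.4, -0.3, -1.3]
grip_width: 0.0259
```

```bash
python3 -c "
from h import *
o=bot.get_obs();print(o['clock'],o['eef_pos'],o['tool_rot'],o['ft_force'],o['grip_width']);snap('wrist','w6')"
```

```text
12.4833 [ 0.55547619 -0.0021289   0.0919589 ] [7.46470750e-01 6.65418224e-01 5.68100123e-05 4.85031417e-05] [-0.44578453 -0.26414557 -1.33037334] 0.025860528370710085
```

View pics/w6.png

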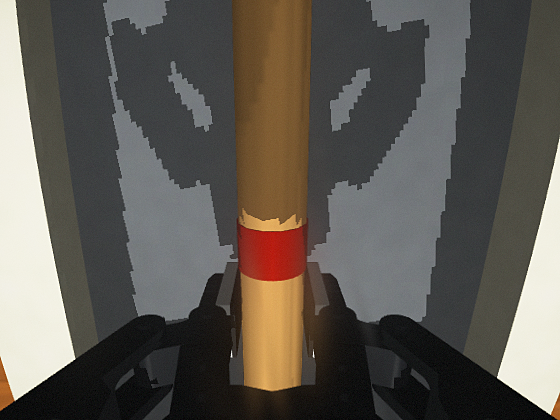

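The pin is between the pads, with the band just behind them at (272,255). I'll check that it's level.

Run:
```python
from h import *
from m1 import cloud
s=load('w6');P=cloud(s)
for v in range(20,225,30):
    u0=int(272); r=P[v,240:305]; i=np.nanargmax(r[:,2]); print(v,np.nanmax(r[:,2]).round(4),P[v,272].round(4), np.nanmedian(np.sort(r[:,2])[-8:]).round(4))
b=dep(s,[(272,230),(272,279)]);print(b.round(4))
```

```text
20 0.0434 [0.4555 0.0101 0.0425] 0.043
50 0.0435 [0.4644 0.0091 0.043 ] 0.0432
80 0.0437 [0.4734 0.008  0.0429] 0.0432
110 0.043 [0.4828 0.0069 0.043 ] 0.0428
140 0.0435 [0.4925 0.0058 0.0431] 0.0432
170 0.044 [0.5028 0.0046 0.0422] 0.0431
200 0.0435 [0.5132 0.0034 0.0432] 0.043
[[ 5.245e-01  2.000e-03  4.290e-02]
 [ 5.440e-01 -2.000e-04  4.330e-02]]
```

```bash
cat >> h.py <<'E'
def pinpose(w,yaw=-6.6,s=.0213,h=.0645,mid0=(.5343,.0006),x0=-9):
    a=np.radians(yaw);e=np.array([np.cos(a),np.sin(a),0]);ey=np.array([-e[1],e[0],0]);k=np.array([0,0,1.])
    t=np.radians(w[2]);ax=np.cos(t)*e+np.sin(t)*k;n=-np.sin(t)*e+np.cos(t)*k
    mid=np.array([*mid0,0])+(w[0]-x0)/1000*e+w[1]/1000*k
    return mid+s*ax+h*n, Ro.from_rotvec(-t*ey)*down(yaw+90)
def pinnow(**k):
    o=bot.get_obs();p=np.array(o['eef_pos']);R=Ro.from_quat(o['tool_rot']).as_matrix()
    ax=R[:,1];n=-R[:,2];mid=p-.0213*ax-.0645*n;e=np.array([.9934,-.115,0])
    print('t',o['clock'],'pin x',((mid-[.5343,.0006,0])@e*1000-9).round(1),'z',(mid[2]*1000).round(1),'th',np.degrees(np.arcsin(ax[2])).round(1),'yaw',np.degrees(np.arctan2(ax[1],ax[0])).round(1),'y',(mid-[.5343,.0006,0])@[.115,.9934,0]*1000,'F',o['ft_force'].round(1),'T',o['ft_torque'].round(2),'w',o['grip_width'])
E
python3 -c "
from h import *
pinnow()
W=[(-42,34,2),(-48,43,8)]
plan([(*pinpose(w),4) for w in W],1,vmax=.01,wmax=2)"
```

```text
t 12.5333 pin x -9.1 z 27.3 th -0.0 yaw -6.6 y -0.3262232902416754 F [ 0.2  0.6 -1. ] T [ 0.01 -0.02  0.01] w 0.026118325769336245
8 0, -0.009, -0.002, -0.5, 0, 0, 1, 0, -0.009, -0.002, -0.5, 0, 0, 1, 0, -0.008, -0.002, -0.5, 0, 0, 1, 0, -0.009, -0.002, -0.5, 0, 0, 1, 0, -0.003, -0.003, -1.5, -0, 0, 1, 0, -0.003, -0.003, -1.5, -0, 0, 1, 0, -0.003, -0.002, -1.5, -0, 0, 1, 0, -0.003, -0.003, -1.5, -0, 0, 1
end [0.5078 0.0033 0.1094] [0.7447 0.6638 0.0463 0.052 ]
```

>>> drive_tool(
  steps=[0,-0.009,-0.002,-0.5,0,0,1,0,-0.009,-0.002,-0.5,0,0,1,0,-0.008,-0.002,-0.5,0,0,1,0,-0.009,-0.002,-0.5,0,0,1,0,0,0,0,0,0,1,0,0,0,0,0,0,1],
)

```text
clock: 13.03
eef_pos: [0.5203, 0.0019, 0.0995]
tool_rot: [0.746, 0.665, 0.012, 0.013]
ft_force: [0.5, 0.2, -1.0]
grip_width: 0.0257
```

```bash
python3 -c "
from h import *
pinnow()
W=[(-48,43,8),(-47,51,12)]
plan([(*pinpose(w),4) for w in W],1,vmax=.01,wmax=1.8)"
```

```text
t 13.0333 pin x -42.1 z 34.3 th 2.0 yaw -6.6 y -0.3205524023930802 F [ 0.5  0.2 -1. ] T [ 0.03 -0.05  0.02] w 0.025715156805169125
8 0, -0.003, -0.003, -1.5, -0, 0, 1, 0, -0.003, -0.002, -1.5, -0, 0, 1, 0, -0.003, -0.003, -1.5, -0, 0, 1, 0, -0.003, -0.003, -1.5, -0, 0, 1, 0, -0.001, -0.002, -1, -0, 0, 1, 0, -0, -0.003, -1, -0, 0, 1, 0, -0.001, -0.002, -1, -0, 0, 1, 0, -0, -0.002, -1, -0, 0, 1
end [0.5042 0.0038 0.1181] [0.7424 0.6618 0.0695 0.0779]
```

>>> drive_tool(
  steps=[0,-0.003,-0.003,-1.5,0,0,1,0,-0.003,-0.002,-1.5,0,0,1,0,-0.003,-0.003,-1.5,0,0,1,0,-0.003,-0.003,-1.5,0,0,1,0,0,0,0,0,0,1,0,0,0,0,0,0,1],
)

```text
clock: 13.53
eef_pos: [0.5082, 0.0033, 0.1096]
tool_rot: [0.745, 0.664, 0.046, 0.052]
ft_force: [-0.5, -0.6, -0.7]
grip_width: 0.0257
```

```bash
python3 -c "
from h import *
pinnow();snap('wrist','w7');snap('side','d7')
W=[(-47,51,12)]
plan([(*pinpose(w),4) for w in W],1,vmax=.01,wmax=1.8)"
```

```text
t 13.5333 pin x -47.4 z 42.8 th 8.0 yaw -6.6 y -0.28659763029251606 F [-0.5 -0.6 -0.7] T [ 0.01  0.16 -0.02] w 0.02571826886668222
4 0, -0.001, -0.002, -1, -0, 0, 1, 0, -0.001, -0.003, -1, -0, 0, 1, 0, -0, -0.002, -1, -0, 0, 1, 0, -0.001, -0.003, -1, -0, 0, 1
end [0.504  0.0038 0.1189] [0.7424 0.6617 0.0696 0.0781]
```

View pics/w7.png

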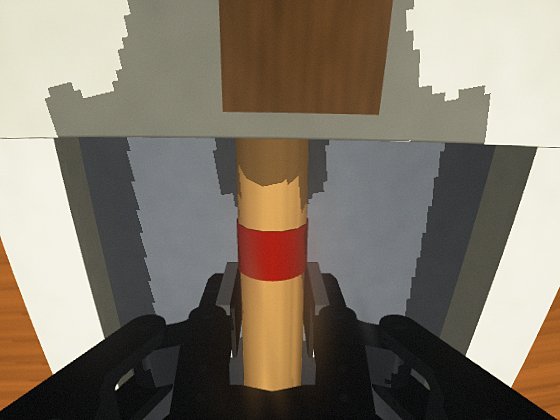

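View pics/d7.png

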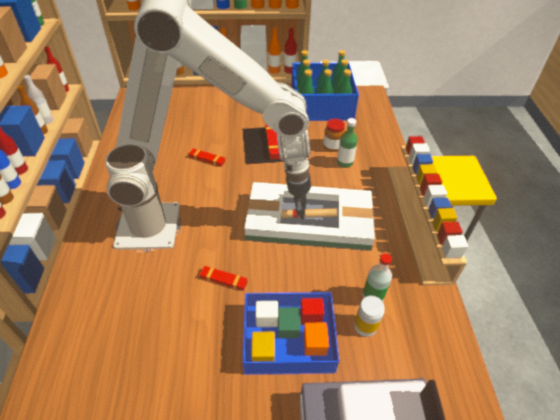

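The wrist view shows the pin going under the near flap edge at row 138, with the band still at the same pixels, so it hasn't slipped. I'll check the flap gap and tilt.

Run:
```python
from h import *
s=load('w7')
Q=dep(s,[(272,120),(272,130),(272,134),(272,142),(272,150),(272,180),(272,220),(272,250)])
print(Q.round(4)); d=Q[7]-Q[3];print('tilt',np.degrees(np.arctan2(d[2],np.hypot(*d[:2]))))
pinnow()
```

```text
[[0.4435 0.0114 0.0661]
 [0.4466 0.0111 0.0655]
 [0.4477 0.0109 0.0655]
 [0.4537 0.0102 0.0516]
 [0.456  0.01   0.0531]
 [0.4664 0.0088 0.0541]
 [0.4809 0.0071 0.056 ]
 [0.4917 0.0058 0.0587]]
tilt 10.447727187320845
t 13.6333 pin x -46.9 z 42.7 th 8.0 yaw -6.6 y -0.2806633032804608 F [-0.2 -0.2 -1.1] T [0.02 0.15 0.  ] w 0.02597090946488683
```

>>> drive_tool(
  steps=[0,-0.001,-0.002,-1,0,0,1,0,-0.001,-0.003,-1,0,0,1,0,0,-0.002,-1,0,0,1,0,-0.001,-0.003,-1,0,0,1,0,0,0,0,0,0,1,0,0,0,0,0,0,1],
)

```text
clock: 14.13
eef_pos: [0.5029, 0.0039, 0.1192]
tool_rot: [0.742, 0.662, 0.07, 0.078]
ft_force: [0.3, 0.2, -0.6]
grip_width: 0.0257
```

```bash
python3 -c "
from h import *
pinnow()
W=[(-30,56,13.5),(-10,62,15.5)]
plan([(*pinpose(w),4) for w in W],1,vmax=.01,wmax=1.8)"
```

```text
t 14.1333 pin x -48.0 z 51.7 th 12.0 yaw -6.6 y -0.3212600333742752 F [ 0.3  0.2 -0.6] T [ 0.02  0.23 -0.07] w 0.025690097184370785
8 0, 0.004, -0, -0.4, -0, 0, 1, 0, 0.004, -0, -0.3, -0, 0, 1, 0, 0.005, -0.001, -0.4, -0, 0, 1, 0, 0.004, 0, -0.4, -0, 0, 1, 0, 0.005, -0, -0.5, -0, 0, 1, 0, 0.004, -0.001, -0.5, -0, 0, 1, 0, 0.005, -0, -0.5, -0, 0, 1, 0, 0.004, -0, -0.5, -0, 0, 1
end [5.362e-01 1.000e-04 1.293e-01] [0.7396 0.6593 0.0899 0.1008]
```

>>> drive_tool(
  steps=[0,0.004,0,-0.4,0,0,1,0,0.004,0,-0.3,0,0,1,0,0.005,-0.001,-0.4,0,0,1,0,0.004,0,-0.4,0,0,1,0,0,0,0,0,0,1],
)

```text
clock: 14.55
eef_pos: [0.5209, 0.0019, 0.1241]
tool_rot: [0.741, 0.661, 0.079, 0.089]
ft_force: [0.6, 0.3, -1.1]
grip_width: 0.0259
```

```bash
python3 -c "
from h import *
pinnow()
W=[(-10,62,15.5),(10,67,18)]
plan([(*pinpose(w),4) for w in W],1,vmax=.01,wmax=1.8)"
```

```text
t 14.55 pin x -27.9 z 56.4 th 13.6 yaw -6.6 y -0.2299260707963637 F [ 0.6  0.3 -1.1] T [0.01 0.22 0.05] w 0.025944338346010423
8 0, 0.004, -0, -0.5, -0, 0, 1, 0, 0.004, -0.001, -0.4, -0, 0, 1, 0, 0.005, -0, -0.5, -0, 0, 1, 0, 0.004, -0.001, -0.5, -0, 0, 1, 0, 0.004, -0, -0.6, -0, 0, 1, 0, 0.005, 0, -0.6, -0, 0, 1, 0, 0.004, 0, -0.7, -0, 0, 1, 0, 0.004, 0, -0.6, -0, 0, 1
end [ 0.553  -0.0018  0.135 ] [0.7373 0.6571 0.1043 0.1169]
```

>>> drive_tool(
  steps=[0,0.004,0,-0.5,0,0,1,0,0.004,-0.001,-0.4,0,0,1,0,0.005,0,-0.5,0,0,1,0,0.004,-0.001,-0.5,0,0,1,0,0.004,0,-0.6,0,0,1,0,0.005,0,-0.6,0,0,1,0,0.004,0,-0.7,0,0,1,0,0.004,0,-0.6,0,0,1],
)

```text
clock: 15.22
eef_pos: [0.552, -0.0018, 0.1346]
tool_rot: [0.737, 0.657, 0.104, 0.117]
ft_force: [1.2, 0.5, -1.4]
grip_width: 0.0259
```

```bash
python3 -c "
from h import *
pinnow()
W=[(30,76,21),(57,88,21)]
plan([(*pinpose(w),4) for w in W],1,vmax=.01,wmax=1.8)
import path
for w in W+[(57,85,21),(45,81,21)]: print(path.clear(w[:2],w[2])[0].round(1))
"
```

```text
t 15.2167 pin x 8.5 z 66.6 th 18.0 yaw -6.6 y -0.33628693730761505 F [ 1.2  0.5 -1.4] T [ 0.07  0.34 -0.05] w 0.025909257538664892
8 0, 0.005, -0.001, -0.8, -0, 0, 1, 0, 0.005, -0.001, -0.7, -0, 0, 1, 0, 0.005, -0, -0.8, -0, 0, 1, 0, 0.005, -0.001, -0.7, -0, 0, 1, 0, 0.007, -0, -0, -0, 0, 1, 0, 0.008, -0.001, -0, -0, 0, 1, 0, 0.007, -0, -0, -0, 0, 1, 0, 0.008, -0, -0, -0, 0, 1
end [ 0.5972 -0.007   0.1556] [0.734  0.6543 0.121  0.1358]
[ 9.6 15.9 20.5 98.9 61.3]
[ 21.6  22.2  22.  125.9  59.7]
[ 18.6  23.3  19.2 125.9  56.9]
[ 14.6  16.9  19.8 113.9  57.5]
```

>>> drive_tool(
  steps=[0,0.005,-0.001,-0.8,0,0,1,0,0.005,-0.001,-0.7,0,0,1,0,0.005,0,-0.8,0,0,1,0,0.005,-0.001,-0.7,0,0,1,0,0.007,0,0,0,0,1,0,0.008,-0.001,0,0,0,1,0,0.007,0,0,0,0,1,0,0.008,0,0,0,0,1],
)

```text
clock: 15.88
eef_pos: [0.5979, -0.007, 0.156]
tool_rot: [0.734, 0.654, 0.121, 0.136]
ft_force: [0.7, -0.5, -1.0]
grip_width: 0.0257
```

```bash
python3 -c "
from h import *
pinnow()
W=[(57,170,21),(40,230,12)]
plan([(*pinpose(w),4) for w in W],1,vmax=.02,wmax=3)
import path
for u in np.linspace(0,1,8): print(path.clear((57,88+82*u),21)[0].round(1))
"
```

```text
t 15.8833 pin x 58.2 z 88.1 th 20.9 yaw -6.6 y -0.2579850341621611 F [ 0.7 -0.5 -1. ] T [0.04 0.41 0.  ] w 0.025664458073645032
8 0, 0.006, -0.015, -0, -0, 0, 1, 0, 0.005, -0.016, -0, -0, 0, 1, 0, 0.006, -0.015, -0, -0, 0, 1, 0, 0.005, -0.016, -0.1, -0, 0, 1, 0, 0.006, -0.015, 0, -0, 0, 1, 0, 0.004, -0.014, 2.3, -0, 0, 1, 0, 0.003, -0.015, 2.2, -0, 0, 1, 0, 0.003, -0.015, 2.3, -0, 0, 1
1 0, 0.002, -0.015, 2.2, -0, 0, 1
end [ 0.5901 -0.0061  0.2978] [0.7424 0.6617 0.0697 0.0782]
[ 21.6  22.2  22.  125.9  59.7]
[ 33.3  21.   33.  126.   70.6]
[ 45.   23.9  43.9 126.5  81.5]
[ 56.7  28.1  54.8 128.2  92.5]
[ 68.4  32.3  65.8 130.9 103.4]
[ 80.1  37.5  76.7 134.5 114.3]
[ 91.8  45.1  87.6 138.7 125.3]
[103.6  54.3  98.6 142.9 136.2]
```

>>> drive_tool(
  steps=[0,0.006,-0.015,0,0,0,1,0,0.005,-0.016,0,0,0,1,0,0.006,-0.015,0,0,0,1,0,0.005,-0.016,0,0,0,1,0,0.006,-0.015,0,0,0,1,0,0.004,-0.014,2.3,0,0,1,0,0.003,-0.015,2.2,0,0,1,0,0.003,-0.015,2.3,0,0,1],
)

```text
clock: 16.55
eef_pos: [0.5912, -0.0063, 0.2836]
tool_rot: [0.741, 0.66, 0.081, 0.091]
ft_force: [0.4, 0.7, -2.4]
grip_width: 0.026
```

>>> drive_tool(
  steps=[0,0.002,-0.015,2.2,0,0,1,0,0.002,-0.01,1,0,0,1,0,0,0,0,0,0,1,0,0,0,0,0,0,1,0,0,0,0,0,0,1],
)

```text
clock: 16.97
eef_pos: [0.589, -0.0061, 0.3065]
tool_rot: [0.743, 0.662, 0.063, 0.071]
ft_force: [-0.2, -0.4, -0.9]
grip_width: 0.0255
```

```bash
python3 -c "
from h import *
pinnow();snap('scene','s9');snap('side','d9');snap('wrist','w9')"
```

```text
t 16.9667 pin x 37.3 z 239.1 th 10.8 yaw -6.6 y -0.3680439869021784 F [-0.2 -0.4 -0.9] T [0.06 0.24 0.03] w 0.025480707638580805
```

View pics/s9.png

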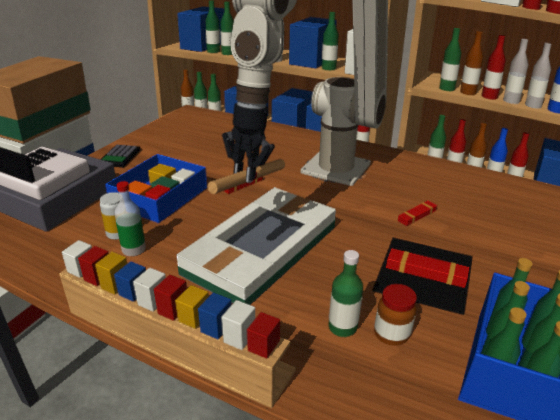

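View pics/d9.png

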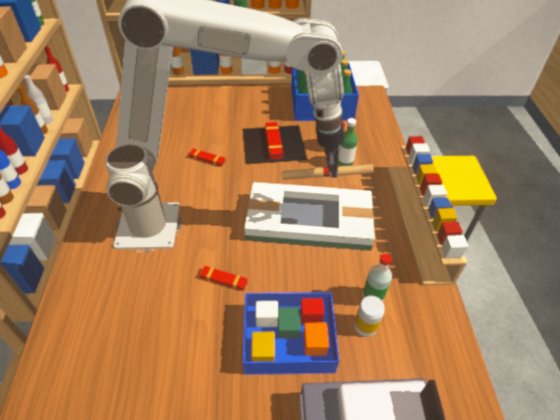

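View pics/w9.png

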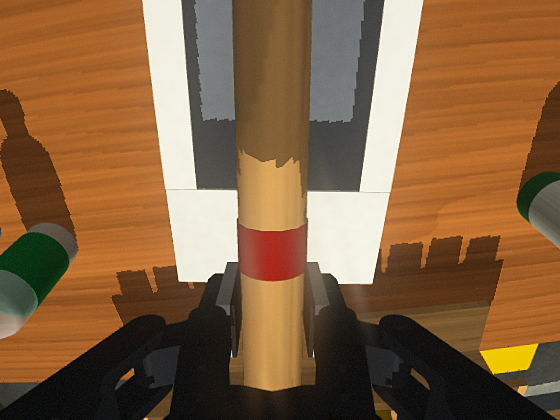

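All three views show the pin out and clear of the carton, and the red box flat on the mat. I'll do a last depth check of the pin's lowest point and stillness, then hand in.

Run:
```python
from h import *
from m1 import cloud
for t in('s9','d9'):
    s=load(t);P=cloud(s);h,S,V=cv2.split(cv2.cvtColor(s['p'],cv2.COLOR_RGB2HSV))
    k=(P[...,2]>.1)&(P[...,2]<.32)&(h>5)&(h<25)&(S>70)&(P[...,0]>.42)&(P[...,0]<.75)&(abs(P[...,1])<.06)
    Q=P[k];print(t,len(Q),np.percentile(Q,[1,50,99],axis=0).round(3).tolist())
pinnow();print(np.abs(bot.get_obs()['joint_vel']).max())
```

```text
s9 891 [[0.453, -0.054, 0.213], [0.612, -0.002, 0.256], [0.714, 0.047, 0.311]]
d9 775 [[0.45, -0.048, 0.213], [0.569, -0.014, 0.246], [0.706, 0.012, 0.309]]
t 17.1167 pin x 36.8 z 238.9 th 10.8 yaw -6.6 y -0.3710747815814191 F [ 0.3 -0.6  0.2] T [0.02 0.18 0.01] w 0.025877040680188083
0.006128118244755135
```

>>> drive_tool(
  steps=[0,0,0,0,0,0,1,0,0,0,0,0,0,1,0,0,0,0,0,0,1,0,0,0,0,0,0,1],
)

```text
clock: 17.45
eef_pos: [0.5892, -0.006, 0.3074]
tool_rot: [0.743, 0.662, 0.063, 0.071]
ft_force: [-0.1, -0.9, 0.2]
grip_width: 0.0258
```

```bash
python3 -c "
from h import *
pinnow();job_done()"
```

```text
t 17.45 pin x 37.5 z 240.1 th 10.9 yaw -6.6 y -0.270637010343624 F [-0.1 -0.9  0.2] T [-0.03  0.13  0.02] w 0.02578162306896652
the job is handed in; nothing more can be done
```

I moved the slim red box onto the mat and took the rolling pin out of the carton, then handed the job in at 17.5 s. No verdict is reported.

- **Red box:** I lowered it until its weight came off the wrist, then released it. The wrist view showed it flat and fully on the mat, with at least 7 mm to spare at the mat's edge.
- **Pin:** I gripped it 21 mm from its middle, drew it back under the near flap, then tilted it to 12–21° and brought it out far end first. The wrist force stayed within about 2.5 N during the extraction.
- **Last checks:** Seen from both the scene and side cameras, the pin's lowest point is about 0.20–0.21 m above the counter. It is held still and touches nothing. The other goods appear to be where they started; I checked that by eye only.
- **Readings that disagreed:**
  - The gripper read 26 mm across the 28 mm pin, though the pin did not slip.
  - Depth heights read about 1.5 mm high, which I allowed for.
  - The last wrist force readings no longer showed the pin's weight, although its pose was unchanged. I put this down to sensor drift or noise.

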